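# Sanitise the tried-on gold cuff in the counter UV steriliser

## Task

A customer has just tried on the gold cuff bracelet: lay it gently flat in the open drawer of the white UV steriliser (do not drop it) and push the drawer fully home. Then turn the timer knob on top to seven minutes, one click a minute counted from the red zero mark, and leave it resting in that click. Leave the silver cuff, ring box, glass and brooch where they are.

Things in the scene. Friction and masses are not known exactly. Their poses are not given: they have to be found in the camera images.
- gold_cuff: the gold-coloured open cuff bracelet itself, lying flat on the table left or right of the steriliser (a silver cuff lies on the other side); origin at the centre of its underside; 35 g
- gold_cuff_center (a point): centre, half-way up, of the gold cuff: an open C-shaped oval band lying flat, 48 (its x) x 60 (its y) x 14 mm high; the band is 5 to 6 mm thick; the 22 mm gap of the C is on its -x side. It can be held across the outside along its y axis (60 mm wide, sides nearly flat there), or by the band opposite the gap. z up when flat
- silver_cuff_center (a point): centre, half-way up, of the silver-coloured cuff, 50 x 62 x 16 mm, same shape as the gold one; a bystander
- tray_floor (a point): centre of the upper face of the floor of the drawer's steel tray; moves with the drawer; x points to the back of the steriliser (the way the drawer shuts), y to its left, z up. Tray inside 115 (x) x 160 (y) mm, walls 30 mm high; floor 11.5 mm above the table; its front wall is the white drawer front, top 47 mm above the table
- steriliser: white UV steriliser, a box 140 deep (x), 190 wide (y), 85 mm high, fixed to the table; origin at the centre of its underside; x points to its back, y to its left, z up. Drawer in its front (-x), smoked window on the top left, black timer knob on the top right; mark 6 of the timer scale points to its back
- drawer_front (a point): middle of the foremost edge of the drawer's grey pull lip (80 mm wide, 7 mm high, sticking out 10 mm from the white front panel along its top), 43 mm above the table; same axes as tray_floor: push it along +x to shut the drawer
- drawer (a joint): drawer, m: 0 = fully home (front panel against the housing), grows as it is drawn out, to 0.112; friction 1.5 N, stays where it is left
- dial_grip (a point): centre of the grip bar of the black timer knob on top of the steriliser, on the knob's upright axis, 104 mm above the table; bar 46 long (its x) x 14 thick (its y) x 21 mm high, top at 115 mm; under it a round skirt, 49 mm diameter, top 94 mm above the table. x points along the bar to the pointer end (white line); z up, the knob's axis
- dial_pointer (a point): the pointer end of the grip bar (white line on top and end), 23.5 mm from dial_grip
- dial (a joint): timer knob, rad: 0 with the pointer at the red zero mark, grows clockwise seen from above; one click = 0.349 rad (20 deg) = one minute, 7 clicks = 2.443 rad; stops just past 0 and 12. A spring plunger pulls it into the nearest click; about 0.1 N m to pass from click to click. Scale: 13 marks, clockwise; 0 red and large, 5 and 10 black and large, the rest small. Starts at click 1 to 4 (now and then hung up between two clicks)
- ring_box_center (a point): centre of the closed wine-red velvet ring box, 50 x 50 x 42 mm; a bystander
- glass_center (a point): centre of a clear drinking glass, 48 mm across, 82 mm high, standing upright; a bystander
- brooch_center (a point): centre of the white daisy brooch, 36 x 45 x 9 mm, lying flat; a bystander

How it is judged (in metres and radians):
On the way, in this order (a step that is already met when the one before it is completed fails the run):
1. the gold cuff lies flat in the tray of the open drawer, let go (x of gold_cuff_center in the frame of tray_floor between -0.05 and 0.05 m and y of gold_cuff_center in the frame of tray_floor between -0.075 and 0.075 m and z of gold_cuff_center in the frame of tray_floor between 0 and 0.013 m and angle between gold_cuff_center's own z axis and vertical below 0.2 rad and contact force between gold_cuff and the fingers below 0.05 N and value of joint drawer above 0.07 m), for 0.2 s.
2. the drawer is pushed fully home with the gold cuff in it (x of gold_cuff_center in the frame of tray_floor between -0.05 and 0.05 m and y of gold_cuff_center in the frame of tray_floor between -0.075 and 0.075 m and z of gold_cuff_center in the frame of tray_floor between 0 and 0.013 m and angle between gold_cuff_center's own z axis and vertical below 0.2 rad and value of joint drawer below 0.004 m), for 0.2 s.
3. with the drawer shut, the timer knob is turned to the seventh click (value of joint drawer below 0.004 m and value of joint dial between 2.343 and 2.543 rad), for 0.2 s.
At the end, for the whole second after the job is handed in: The gold cuff lies flat (within 0.2 rad) and still on the floor of the drawer tray, the drawer is fully home (within 4 mm), and the timer knob rests in the seventh click (2.443 rad, within 0.1 rad) (all of step 3 and x of gold_cuff_center in the frame of tray_floor between -0.05 and 0.05 m and y of gold_cuff_center in the frame of tray_floor between -0.075 and 0.075 m and z of gold_cuff_center in the frame of tray_floor between 0 and 0.013 m and angle between gold_cuff_center's own z axis and vertical below 0.2 rad and velocity of joint dial between -0.05 and 0.05 rad/s and linear speed of gold_cuff below 0.02 m/s); the robot touches nothing.
It fails at once if the gold cuff is dropped (falls free faster than 0.8 m/s, about 3 cm) or thrown (linear speed of gold_cuff above 0.8 m/s and contact force between gold_cuff and the fingers below 0.05 N).
It fails at once if the silver cuff is moved by more than 25 mm (distance of silver_cuff_center from where it was at the start of the episode above 0.025 m).
It fails at once if the ring box is moved by more than 25 mm (distance of ring_box_center from where it was at the start of the episode above 0.025 m).
It fails at once if the glass is moved by more than 25 mm (distance of glass_center from where it was at the start of the episode above 0.025 m).
It fails at once if the brooch is moved by more than 25 mm (distance of brooch_center from where it was at the start of the episode above 0.025 m).
It also fails if it takes over 72 s, if anything falls off the work surface, if the arm or the gripper's body presses on something with over 40 N, if the wrist force passes 120 N, or if a joint passes its speed limit or range.

## Robot

A 6-joint arm with a two-finger parallel gripper is mounted at the origin on a cart in front of the work surface, level with it; the furniture and walls round the work are solid. World frame = base frame: x ahead of the robot, y to its left, z up, the work surface at z = 0. Lengths are in mm, angles in rad, forces in N, time in s.
With the tool pointing down it reaches from about 275 to 1000 mm from the base axis. Payload 8.4 kg.
Tool frame: the origin (TCP) lies at the very end of the fingers, on their centre line; the grasp point (between the pads) lies r.hold_point_z behind it (r.hold_point_z is the distance from the TCP to the grasp point, in mm); x points along the fingers, z is the direction in which the jaws open and shut, and the axes are right-handed (so a half turn about x gives the same grasp; the last joint's range is limited). The gripper opens to 85 mm and grips with 20 to 120 N. Pads are 22 mm wide; open, the fingers measure 114 mm over their backs; the gripper's body (76 mm by 85 mm) begins 54 mm behind the grasp point. The pads swing forward as they close: fully open they stand 13 mm farther back than shut.
Start: joints at [-1.208, 0.353, 1.633, -0, 1.155, -0.002], TCP at [222.975, -583.875, 231.281] pointing down, gripper open.
Joint ranges: [-2.63, 2.63], [-0.92, 2.1], [0.06, 2.66], [-1.3, 4.44], [0, 2.69], [-3.02, 3.02]. Speed limits (rad/s): [2.22, 2.22, 2.79, 3.14, 3.14, 3.14].

## Interface

Orientations are given as [roll, pitch, yaw] about the fixed x, y, z axes, in that order (R = Rz(yaw) Ry(pitch) Rx(roll)).
In Python, from rig import r gives the robot as it stands.
- The arm moves only by the tool jog_arm, never from a script. Its argument "series" is a list of rows, each a list of 7 numbers: the turn, a rotation vector about the tool's x, y, z in degrees, then the shift along the tool's x, y, z in cm, then the opening, from 0 (shut) to 1 (fully open). In form: [[wx, wy, wz, tx, ty, tz, fingers], ...]. A call has 1 to 20 rows; each row shifts and turns the commanded pose from where the row before left it, along the tool's axes as they then stand; what a row does not reach is not made up. A row lasts 1/10 s, in which the tool goes at most 50 mm and 8.59 degrees, less where a joint would pass 70% of its speed; a pose out of reach is approached as far as the arm can. A call with a gripper value outside its range is refused whole. The fingers move at their own pace and stop on an object; "force" is the grip in N (left out, the last holds). Time passes only in rows, so rows that do not move let the fingers close. It gives the time, the measured TCP pose, the force and the opening at its end, in the units of the state.
- r.sense(): the state, without advancing time (a new reading comes with each control period).
- r.grab_frame(name): name is "side" or "top" or "wrist"; returns (picture, depth): 384x512x3 uint8, red, green, blue; 384x512 float32, mm along the optical axis (not along the pixel's ray), 0 where there is no reading.
- r.get_calibration(name): a dict with "mtx" (3x3 intrinsics, pixels), "position" and "rotation" of the camera in the world; the wrist camera has in their place "mount" (4x4, takes a point from camera to tool coordinates, whose origin is the TCP and whose axes are the tool frame's). Camera axes: x right, y down, z forward; pixel columns grow to the right and rows downward; lengths in mm; the calibration is good to about 2 mm. A picture is of the moment at which its call begins: read the wrist's pose just before it. get_calibration takes no time and is no camera call.
- r.sign_off(): hands the job in, once; it reports no verdict.
The state is a dict: "clock": time; "qpos": joint angles; "qvel": joint speeds; "joint_efforts": joint torques, N m; "eef_pos": TCP position; "tcp_rot": TCP orientation; "contact_force": force on the tool from outside, world axes, zero at the start; "wrist_torque": the same for the moment, N m; "opening": opening from 0.0 (shut) to 1.0 (fully open).
Only numpy, scipy, OpenCV 4.12 (cv2) and the standard library are available. Lean on these libraries where they do the work, as an engineer would, in place of code of your own. Each camera call takes 0.05 s, during which the arm holds its last target.

## Working session

There is one attempt and no reset: what is moved stays moved. The work goes in short steps, Python scripts to look and compute and a tool call to move; the robot and the scene stay as the last step left them, time stands still between calls to the robot, and variables do not carry over. Pictures are saved under pics/ and viewed, and the job is handed in when it is done.

Besides the shell and the picture viewer there is one more tool, called after "Call:" as name([rows], argument=value, ...), one row to a line, values as JSON. jog_arm: Moves the arm, as the interface text tells. Its arguments: {"type":"object","properties":{"series":{"type":"array"},"force":{"type":"number"}},"required":["series"]}

```bash
mkdir -p pics; ls
python3 - <<'E'
from rig import r
import cv2,numpy as np
s=r.sense();print(s, r.hold_point_z)
for n in ("side","top","wrist"):
    p,d=r.grab_frame(n); cv2.imwrite(f"pics/{n}0.png",p[:,:,::-1]); np.save(f"pics/{n}0.npy",d)
    print(n,r.get_calibration(n))
E
```

```text
pics
{'clock': 0.0, 'qpos': array([-1.20839743e+00,  3.53625532e-01,  1.63413396e+00, -1.51152587e-06,
        1.15521132e+00, -2.35872141e-03]), 'qvel': array([ 0.00038895, -0.00135225, -0.00135556,  0.00077391,  0.00022843,
       -0.00180979]), 'joint_efforts': array([-1.92266125e-03, -6.05264926e+01, -3.42059970e+01, -3.33877506e-05,
        9.28192574e-03,  4.14215606e-05]), 'eef_pos': array([ 222.80580334, -583.42492244,  230.575885  ]), 'tcp_rot': array([3.14023674, 1.56941817, 1.93419864]), 'contact_force': array([-0.51086884,  0.31391384, -0.14762934]), 'wrist_torque': array([ 0.00998317, -0.05070484,  0.04647533]), 'opening': 0.9991729705929893} 18.700000000000003
side {'mtx': array([[395.59199171,   0.        , 255.88862977],
       [  0.        , 395.59199171, 187.36066423],
       [  0.        ,   0.        ,   1.        ]]), 'position': array([459.05077836, 762.24550871, 791.04444016]), 'rotation': array([-2.30455468,  0.00465803, -3.03719102])}
top {'mtx': array([[383.01561002,   0.        , 254.22400376],
       [  0.        , 383.01561002, 192.32192576],
       [  0.        ,   0.        ,   1.        ]]), 'position': array([ 393.23548233,    3.73518351, 1154.9206117 ]), 'rotation': array([-3.00951867,  0.00610419, -1.58901186])}
wrist {'mtx': array([[279.93509477,   0.        , 262.07883568],
       [  0.        , 279.93509477, 193.12431979],
       [  0.        ,   0.        ,   1.        ]]), 'mount': array([[ 1.05820041e-03, -2.72831346e-01,  9.62061296e-01,
        -1.41814354e+02],
       [-2.96663853e-04, -9.62061878e-01, -2.72831185e-01,
         6.83033156e+01],
       [ 9.99999396e-01,  3.30126011e-06, -1.09899347e-03,
         6.85685647e-01],
       [ 0.00000000e+00,  0.00000000e+00,  0.00000000e+00,
         1.00000000e+00]])}
```

View pics/top0.png

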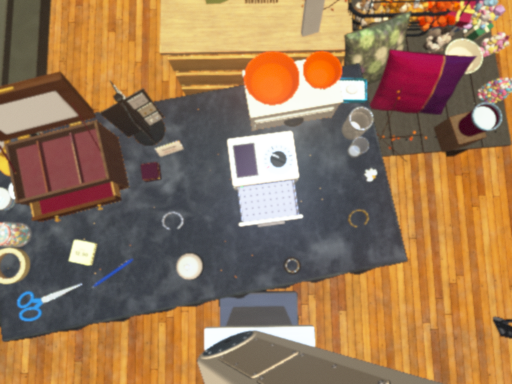

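View pics/side0.png

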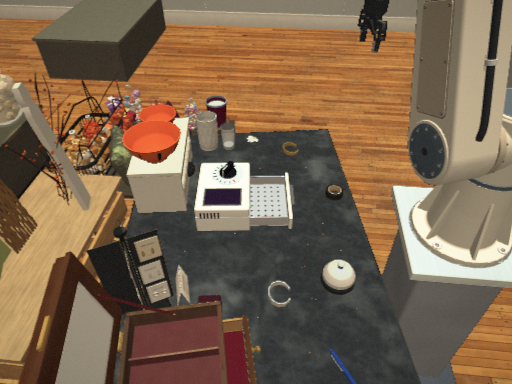

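```bash
cat > h.py <<'E'
from rig import r
import numpy as np,cv2
from scipy.spatial.transform import Rotation as R
def cam(n,s=None):
    c=r.get_calibration(n)
    if n=="wrist":
        T=np.eye(4);T[:3,:3]=R.from_euler('xyz',s['tcp_rot']).as_matrix();T[:3,3]=s['eef_pos']
        return c['mtx'],T@c['mount']
    T=np.eye(4);T[:3,:3]=R.from_euler('xyz',c['rotation']).as_matrix();T[:3,3]=c['position']
    return c['mtx'],T
def ray(K,T,u,v,z):
    d=T[:3,:3]@np.linalg.solve(K,[u,v,1.]); o=T[:3,3]; return o+d*(z-o[2])/d[2]
def dep(K,T,u,v,D):
    d=D[int(round(v)),int(round(u))]; return T[:3,:3]@(np.linalg.solve(K,[u,v,1.])*d)+T[:3,3]
def proj(K,T,P):
    q=K@(T[:3,:3].T@(np.asarray(P,float)-T[:3,3])); return q[:2]/q[2]
E
python3 - <<'E'
import cv2
p=cv2.imread('pics/top0.png');print(p.shape)
cv2.imwrite('pics/top0a.png',cv2.resize(p[90:290,130:390],None,fx=3,fy=3,interpolation=cv2.INTER_CUBIC))
E
```

```text
(384, 512, 3)
```

View pics/top0a.png

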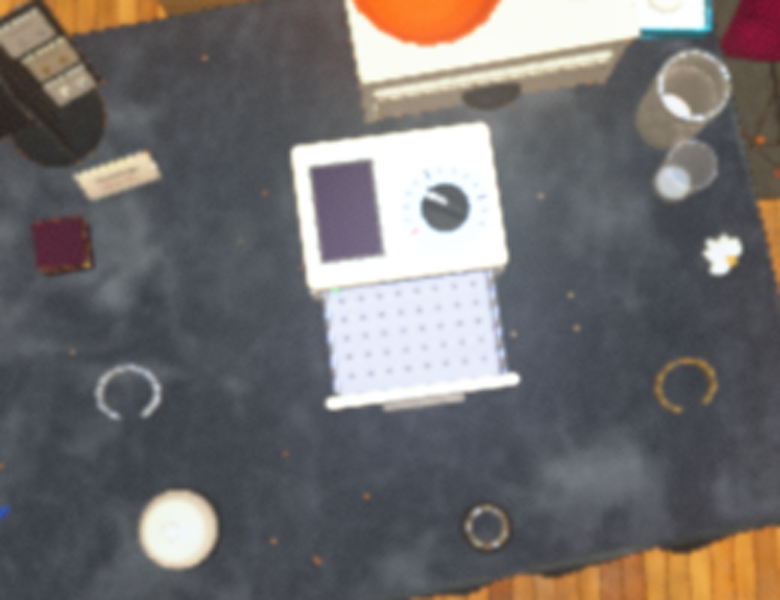

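The top view shows the gold cuff at about (359,218), gap toward the robot, and the steriliser with its drawer open toward the robot. The knob is at about (278,158). The silver cuff is at (173,220), the brooch at (371,175) and the glass at (355,150).

Run:
```python
from h import *
p=cv2.imread('pics/top0.png');D=np.load('pics/top0.npy');K,T=cam('top')
def c(x,y):return 130+(x+.5)/3-.5, 90+(y+.5)/3-.5
for n,x,y,z in [("BL",293,147,85),("BR",489,124,85),("FR",507,264,85),("FL",313,292,85),("knob",444,207,115),("knobskirt",445,208,94),("pullL",385,407,43),("pullR",464,400,43),("frontL",328,406,47),("frontR",519,379,47),("zero",415,232,85),("brooch",722,254,5),("ring box",63,246,42),("lid",179,529,40),("ringthing",487,527,8)]:
    u,v=c(x,y); print(n,ray(K,T,u,v,z).round(1),dep(K,T,u,v,D).round(1))
hsv=cv2.cvtColor(p,cv2.COLOR_BGR2HSV)
m=((hsv[...,1]>90)&(hsv[...,2]>70)&(hsv[...,0]>10)&(hsv[...,0]<35)).astype(np.uint8)
m[:195]=0;m[240:]=0;m[:,:340]=0;m[:,378:]=0
ys,xs=np.nonzero(m);print(len(xs))
P=np.array([ray(K,T,u,v,12)[:2] for u,v in zip(xs,ys)]);print(P.min(0),P.max(0))
x,y=xs,ys
el=cv2.fitEllipse(P.astype(np.float32));print(el, P.mean(0))
# side
p2=cv2.imread('pics/side0.png');cv2.imwrite('pics/side0a.png',cv2.resize(p2[120:240,190:360],None,fx=4.5,fy=4.5,interpolation=cv2.INTER_CUBIC))
cv2.imwrite('pics/cuff.png',cv2.resize(p[195:240,335:385],None,fx=12,fy=12,interpolation=cv2.INTER_CUBIC))
```

```text
BL [692.4  82.1  85. ] [716.7  88.4  -1.7]
BR [ 711.3 -106.2   85. ] [ 736.9 -115.    -0.8]
FR [ 574.9 -118.9   85. ] [ 589.5 -128.7   -1.1]
FL [551.7  64.5  85. ] [556.4  66.3  53.6]
knob [624.3 -59.1 115. ] [624.4 -59.1 114.4]
knobskirt [628.  -61.3  94. ] [623.5 -60.  114.2]
pullL [444.4  -1.3  43. ] [444.3  -1.3  45.9]
pullR [449.8 -77.7  43. ] [449.7 -77.7  43.5]
frontL [446.2  53.5  47. ] [446.3  53.6  45.1]
frontR [ 468.8 -131.    47. ] [ 472.1 -137.    -1.9]
zero [607.3 -32.8  85. ] [606.8 -32.7  87.4]
brooch [ 594.6 -346.2    5. ] [ 594.7 -346.4    4.3]
ring box [608.6 312.9  42. ] [609.4 314.   38.2]
lid [332.  197.7  40. ] [333.3 193.4  64.4]
ringthing [326.8 -99.3   8. ] [ 326.1 -100.3   -3.6]
82
[ 438.5115652  -329.62484282] [ 489.01090485 -269.68617844]
((462.2709655761719, -299.7871398925781), (48.60401153564453, 56.50579833984375), 23.307897567749023) [ 466.93523142 -301.44213069]
```

View pics/side0a.png

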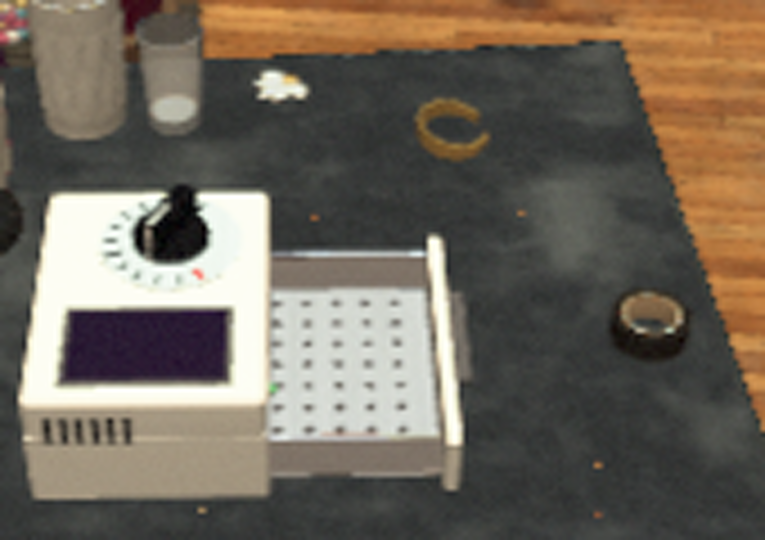

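View pics/cuff.png

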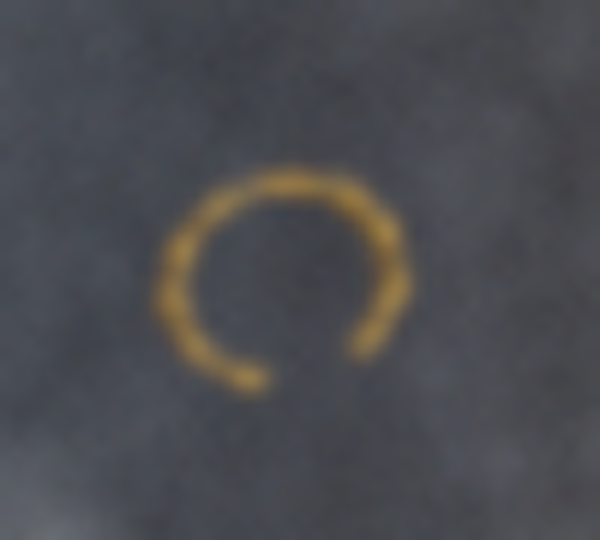

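```bash
cat >> h.py <<'E'
def down(yawz):  # tool x down, tool z horizontal at world angle yawz (deg)
    a=np.radians(yawz); x=np.array([0,0,-1.]); z=np.array([np.cos(a),np.sin(a),0]); return np.stack([x,np.cross(z,x),z],1)
def to(pos,yawz):
    s=r.sense();Rc=R.from_euler('xyz',s['tcp_rot']).as_matrix()
    Rt=down(yawz); w=np.degrees(R.from_matrix(Rc.T@Rt).as_rotvec())
    d=np.array(pos)-s['eef_pos']
    print("cur",s['eef_pos'].round(1),"rot(deg)",w.round(2),"shift now-axes cm",(Rc.T@d/10).round(2),"after-turn axes cm",(Rt.T@d/10).round(2))
E
python3 - <<'E'
from h import *
s=r.sense();print(R.from_euler('xyz',s['tcp_rot']).as_matrix().round(3))
to([464,-300,150],104);to([464,-300,150],-76)
E
```

```text
[[-0.     0.934  0.357]
 [ 0.001  0.357 -0.934]
 [-1.     0.    -0.001]]
cur [ 222.8 -583.5  230.7] rot(deg) [-1.731e+02 -0.000e+00 -9.000e-02] shift now-axes cm [  8.09  32.64 -17.88] after-turn axes cm [  8.07 -30.26  21.68]
cur [ 222.8 -583.5  230.7] rot(deg) [ 6.9  -0.06  0.  ] shift now-axes cm [  8.09  32.64 -17.88] after-turn axes cm [  8.07  30.26 -21.68]
```

Call:
jog_arm([
  [6.9,0,0,0,0,0,1],
  [0,0,0,0.8,3.0,-2.2,1],
  [0,0,0,0.8,3.0,-2.2,1],
  [0,0,0,0.8,3.0,-2.2,1],
  [0,0,0,0.8,3.0,-2.2,1],
  [0,0,0,0.8,3.0,-2.2,1],
  [0,0,0,0.8,3.0,-2.2,1],
  [0,0,0,0.8,3.0,-2.2,1],
  [0,0,0,0.8,3.0,-2.2,1],
  [0,0,0,0.8,3.0,-2.2,1],
  [0,0,0,0.8,3.0,-2.2,1],
  [0,0,0,0,0,0,1],
  [0,0,0,0,0,0,1],
])

```text
clock: 1.45
eef_pos: [461.0, -297.1, 150.9]
tcp_rot: [-2.13, 1.57, 2.829]
contact_force: [-0.5, 0.2, -0.3]
opening: 0.999
```

Run:
```python
from h import *
to([464,-300,150],-76)
s=r.sense();p,d=r.grab_frame("wrist");cv2.imwrite("pics/w1.png",p[:,:,::-1]);np.save("pics/w1.npy",d);np.save("pics/w1s.npy",s,allow_pickle=True)
print(s['qpos'],s['tcp_rot'])
```

```text
cur [ 461.  -297.1  150.9] rot(deg) [ 0.12 -0.03  0.04] shift now-axes cm [0.09 0.22 0.35] after-turn axes cm [0.09 0.22 0.35]
[-5.75139584e-01  3.28688575e-01  1.87090357e+00 -2.76075617e-04
  9.42832807e-01  7.49328194e-01] [-2.13018054  1.56993458  2.82869927]
```

View pics/w1.png

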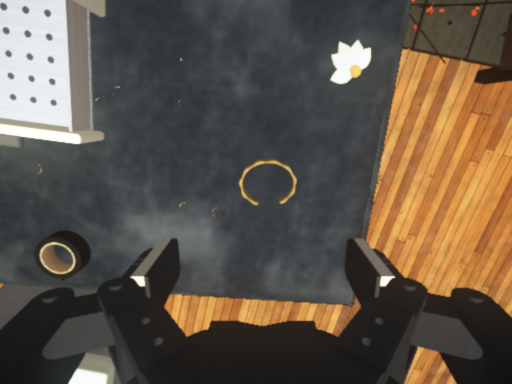

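The wrist view shows the gold cuff around (268,183) with its gap facing down in the image. The open fingertips are at about (172,240) and (353,240).

Run:
```python
from h import *
from scipy.optimize import least_squares
p=cv2.imread('pics/w1.png');D=np.load('pics/w1.npy');s=np.load('pics/w1s.npy',allow_pickle=True).item();K,T=cam('wrist',s)
hsv=cv2.cvtColor(p,cv2.COLOR_BGR2HSV)
m=((hsv[...,1]>90)&(hsv[...,2]>80)&(hsv[...,0]>10)&(hsv[...,0]<35)).astype(np.uint8)
m[:150]=0;m[215:]=0;m[:,:230]=0;m[:,305:]=0
ys,xs=np.nonzero(m)
q=np.array([dep(K,T,u,v,D) for u,v in zip(xs,ys)]);print("depth z",np.percentile(q[:,2],[5,50,95]))
P=np.array([ray(K,T,u,v,9)[:2] for u,v in zip(xs,ys)])
# fit oval centerline: semi-axes 21.2 (x) 27.2 (y)
def f(t):
    c,a=t[:2],t[2]; d=P-c; x=d@[np.cos(a),np.sin(a)]; y=d@[-np.sin(a),np.cos(a)]
    return (np.hypot(x/21.3,y/27.3)-1)*24
for a0 in (0.1,0.3):
    o=least_squares(f,[463,-299,a0],loss='soft_l1');print(o.x[:2],np.degrees(o.x[2]),o.cost)
c=o.x[:2]
ang=np.degrees(np.arctan2(P[:,1]-c[1],P[:,0]-c[0]))%360; h=np.sort(ang); g=np.diff(h); i=g.argmax(); print("gap",h[i],h[i+1],"mid",(h[i]+h[i+1])/2-180, "rms",np.sqrt((o.fun**2).mean()))
# fingertips
Ti=np.linalg.inv(T)
M=r.get_calibration('wrist')['mount']
for u,v in [(176,240),(176,245),(165,245),(350,240),(350,245),(360,245),(150,260),(372,255),(178,262),(348,262)]:
    d=D[v,u]; print(u,v,(M@np.append(np.linalg.solve(K,[u,v,1.])*d,1)).round(1)[:3])
```

```text
depth z [-1.27546196  8.89965701 13.91095855]
[ 461.86730811 -303.04276108] 17.036990218158287 550.3205713965149
[ 461.86731131 -303.04274972] 17.036961423610904 550.3205714057076
gap 169.28294931463793 224.23686087271372 mid 16.759905093675826 rms 1.9734101165397782
176 240 [-14.9   8.3 -42. ]
176 245 [-15.    5.6 -42.1]
165 245 [-23.7   9.9 -44.3]
350 240 [-16.    8.8  43.7]
350 245 [-17.4   6.8  43.5]
360 245 [-23.8  10.   45.9]
150 260 [-37.1   9.7 -46.1]
372 255 [-33.2   9.9  47.9]
178 262 [-15.5  -3.6 -41.8]
348 262 [-17.5  -2.4  43.3]
```

Run:
```python
from h import *
to([462,-303,-4],-73)
```

```text
cur [ 460.7 -297.9  151.2] rot(deg) [-2.95 -0.    0.03] shift now-axes cm [1.552e+01 1.000e-02 5.300e-01] after-turn axes cm [15.52 -0.02  0.53]
```

Call:
jog_arm([
  [-3,0,0,0,0,0,1],
  [0,0,0,3,0,0.5,1],
  [0,0,0,3,0,0,1],
  [0,0,0,3,0,0,1],
  [0,0,0,2,0,0,1],
  [0,0,0,1,0,0,1],
  [0,0,0,0.5,0,0,1],
  [0,0,0,0,0,0,1],
  [0,0,0,0,0,0,1],
])

```text
clock: 2.4
eef_pos: [462.8, -303.3, 27.2]
tcp_rot: [0.682, 1.569, -0.593]
contact_force: [0.2, 0.9, 0.6]
opening: 1.001
```

Run:
```python
from h import *
to([462,-303,-4],-73)
s=r.sense();p,d=r.grab_frame("wrist");cv2.imwrite("pics/w2.png",p[:,:,::-1])
```

```text
cur [ 462.8 -303.3   27.2] rot(deg) [-0.02  0.07 -0.06] shift now-axes cm [ 3.12 -0.07 -0.05] after-turn axes cm [ 3.12 -0.07 -0.05]
```

View pics/w2.png

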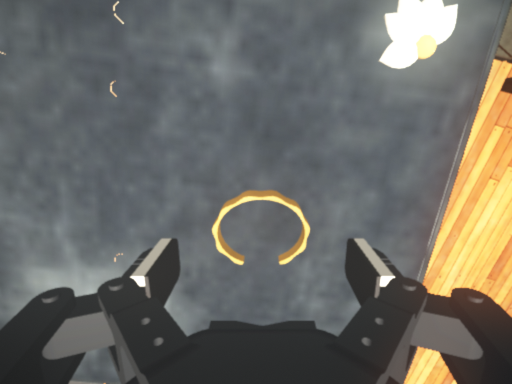

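The cuff sits centred between the fingers at about (261,228), so I'll go down and close.

Call:
jog_arm([
  [0,0,0,1.5,0,0,1],
  [0,0,0,1,0,0,1],
  [0,0,0,0.5,0,0,1],
  [0,0,0,0.1,0,0,1],
  [0,0,0,0,0,0,1],
  [0,0,0,0,0,0,0.8],
  [0,0,0,0,0,0,0.6],
  [0,0,0,0,0,0,0.5],
  [0,0,0,0,0,0,0.5],
  [0,0,0,0,0,0,0.5],
  [0,0,0,0,0,0,0.5],
  [0,0,0,0,0,0,0.5],
], force=30)

```text
clock: 3.65
eef_pos: [462.6, -302.8, -4.1]
tcp_rot: [0.7, 1.57, -0.574]
contact_force: [-2.3, 0.6, 6.1]
opening: 0.681
```

Run:
```python
from h import *
to([462,-303,-4],-73)
s=r.sense();p,d=r.grab_frame("wrist");cv2.imwrite("pics/w3.png",p[:,:,::-1]);print(s['opening']*85,s['contact_force'])
```

```text
cur [ 462.6 -302.8   -4.1] rot(deg) [ 0.    0.03 -0.03] shift now-axes cm [-0.01 -0.06  0.  ] after-turn axes cm [-0.01 -0.06  0.  ]
57.896401723696556 [-2.30556863  0.58181264  6.09913083]
```

View pics/w3.png

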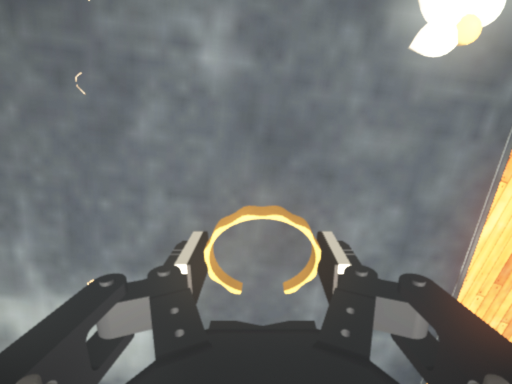

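Call:
jog_arm([
  [0,0,0,-0.3,0,0,0.5],
  [0,0,0,-0.7,0,0,0.5],
  [0,0,0,-1.5,0,0,0.5],
  [0,0,0,-2.5,0,0,0.5],
  [0,0,0,-3,0,0,0.5],
  [0,0,0,-3,0,0,0.5],
  [0,0,0,-2,0,0,0.5],
  [0,0,0,-1,0,0,0.5],
  [0,0,0,0,0,0,0.5],
])

```text
clock: 4.6
eef_pos: [463.1, -303.1, 137.2]
tcp_rot: [0.694, 1.568, -0.58]
contact_force: [-0.1, 0.5, -1.1]
opening: 0.681
```

Run:
```python
from h import *
to([490,-33,160],-83.5)
s=r.sense();print(s['opening']*85,s['contact_force'])
```

```text
cur [ 463.1 -303.1  137.2] rot(deg) [10.5   0.13 -0.13] shift now-axes cm [ -2.32  10.48 -25.04] after-turn axes cm [ -2.28   5.73 -26.53]
57.91282688967716 [-0.11034818  0.47027066 -1.08606896]
```

Call:
jog_arm([
  [5.2,0,0,-0.8,0,0,0.5],
  [5.3,0,0,-1,0,0,0.5],
  [0,0,0,-0.5,0.3,-1.2,0.5],
  [0,0,0,0,0.6,-2.5,0.5],
  [0,0,0,0,0.7,-3.2,0.5],
  [0,0,0,0,0.7,-3.2,0.5],
  [0,0,0,0,0.7,-3.2,0.5],
  [0,0,0,0,0.7,-3.2,0.5],
  [0,0,0,0,0.7,-3.2,0.5],
  [0,0,0,0,0.7,-3.2,0.5],
  [0,0,0,0,0.5,-2.2,0.5],
  [0,0,0,0,0.2,-1.2,0.5],
  [0,0,0,0,0,0,0.5],
  [0,0,0,0,0,0,0.5],
])

```text
clock: 6.0
eef_pos: [489.8, -35.0, 158.0]
tcp_rot: [-1.299, 1.57, -2.755]
contact_force: [-0.2, -0.4, 0.1]
opening: 0.681
```

Run:
```python
from h import *
to([490,-33,160],-83.5)
s=r.sense();p,d=r.grab_frame("wrist");cv2.imwrite("pics/w4.png",p[:,:,::-1]);np.save("pics/w4.npy",d);np.save("pics/w4s.npy",s,allow_pickle=True)
```

```text
cur [489.8 -35.  158. ] rot(deg) [0.09 0.01 0.04] shift now-axes cm [-0.2   0.04 -0.19] after-turn axes cm [-0.2   0.04 -0.19]
```

View pics/w4.png

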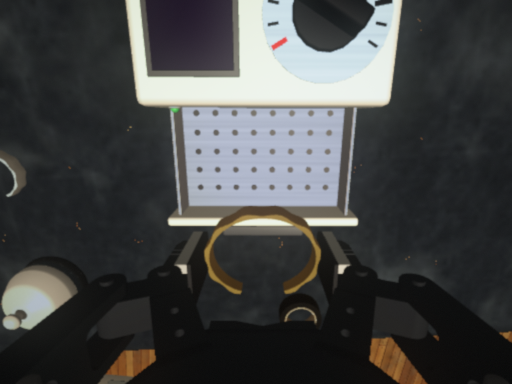

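The wrist view shows the tray between (185,108) and (352,207), with the white front panel's top at v≈218. The housing's front edge is at v≈104.

Run:
```python
from h import *
p=cv2.imread('pics/w4.png');D=np.load('pics/w4.npy');s=np.load('pics/w4s.npy',allow_pickle=True).item();K,T=cam('wrist',s)
cv2.imwrite('pics/w4a.png',cv2.resize(p[90:240,120:410],None,fx=2.75,fy=2.75,interpolation=cv2.INTER_CUBIC))
for n,u,v,z in [("housL",138,104,83),("housR",391,104,83),("floorFL",188,207,11.5),("floorFR",338,207,11.5),("frontTopL",169,221,47),("frontTopR",357,222,47),("frontTopinR",352,214,47),("wallL",172,112,41.5),("wallL2",181,212,41.5),("wallR",355,112,41.5),("wallR2",347,212,41.5)]:
    print(n,ray(K,T,u,v,z).round(1),dep(K,T,u,v,D).round(1))
```

```text
housL [554.2  64.   83. ] [552.7  99.8  -1.4]
housR [ 575.6 -121.5   83. ] [ 582.4 -157.9   -1.3]
floorFL [451.7  41.1  11.5] [452.9  40.3  14.8]
floorFR [ 470.4 -120.7   11.5] [ 471.7 -119.4   15.6]
frontTopL [448.4  50.2  47. ] [448.2  50.4  46.4]
frontTopR [ 468.3 -130.4   47. ] [ 468.1 -130.6   46.6]
frontTopinR [ 475.8 -124.    47. ] [ 472.  -128.4   35.2]
wallL [550.1  51.7  41.5] [550.1  51.5  42.1]
wallL2 [456.8  40.5  41.5] [456.8  40.5  41.3]
wallR [ 568.7 -109.3   41.5] [ 568.8 -109.9   39.7]
wallR2 [ 475.5 -120.8   41.5] [ 475.  -121.3   40.1]
```

View pics/w4a.png

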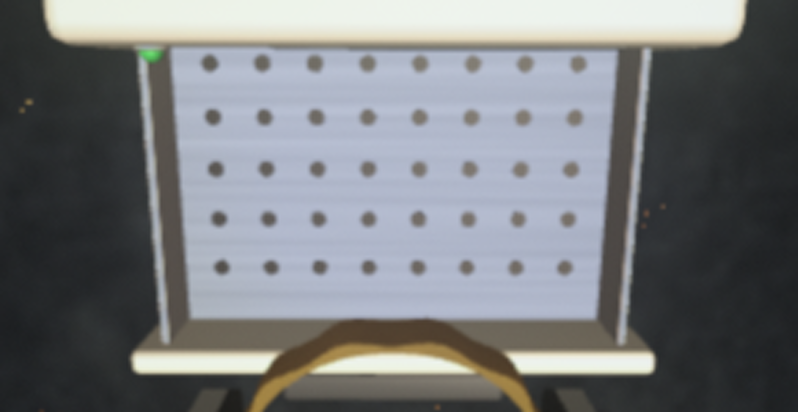

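Run:
```python
from h import *
to([506.7,-34.5,14],-83.4)
```

```text
cur [489.9 -35.3 158.1] rot(deg) [-0.06  0.01  0.03] shift now-axes cm [14.4   1.69  0.11] after-turn axes cm [14.41  1.68  0.11]
```

Call:
jog_arm([
  [0,0,0,0,0.9,0.1,0.5],
  [0,0,0,1,0.8,0,0.5],
  [0,0,0,2,0,0,0.5],
  [0,0,0,2.4,0,0,0.5],
  [0,0,0,2.5,0,0,0.5],
  [0,0,0,2.5,0,0,0.5],
  [0,0,0,2,0,0,0.5],
  [0,0,0,1,0,0,0.5],
  [0,0,0,0.6,0,0,0.5],
  [0,0,0,0.4,0,0,0.5],
  [0,0,0,0,0,0,0.5],
  [0,0,0,0,0,0,0.5],
])

```text
clock: 7.25
eef_pos: [507.7, -33.9, 14.9]
tcp_rot: [1.386, 1.57, -0.071]
contact_force: [-1.2, 0.1, -0.3]
opening: 0.684
```

Run:
```python
from h import *
to([506.7,-34.5,7.5],-83.4)
s=r.sense();p,d=r.grab_frame("wrist");cv2.imwrite("pics/w5.png",p[:,:,::-1]);print(s['contact_force'])
p,d=r.grab_frame("side");cv2.imwrite("pics/s5.png",cv2.resize(p[100:260,170:370,::-1],None,fx=3.5,fy=3.5,interpolation=cv2.INTER_CUBIC))
```

```text
cur [507.7 -33.9  14.9] rot(deg) [-0.1   0.01 -0.06] shift now-axes cm [ 0.74 -0.11  0.05] after-turn axes cm [ 0.74 -0.1   0.05]
[-1.15137114  0.05839962 -0.27269417]
```

View pics/w5.png

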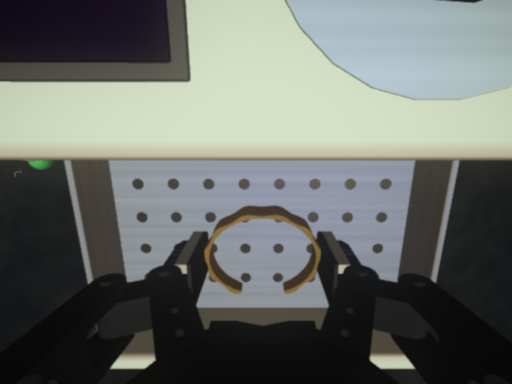

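View pics/s5.png

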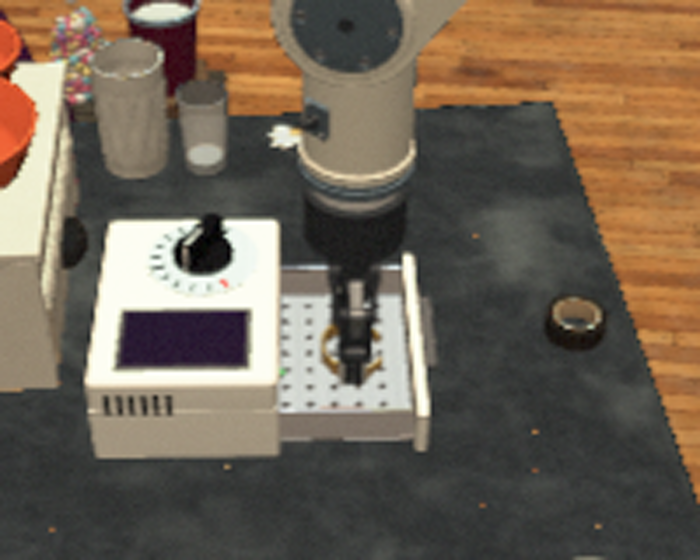

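The cuff is inside the tray, just above the floor, clear of the walls and the housing. I'll lower it slowly.

Call:
jog_arm([
  [0,0,0,0.3,0,0,0.5],
  [0,0,0,0.2,0,0,0.5],
  [0,0,0,0.1,0,0,0.5],
  [0,0,0,0,0,0,0.5],
  [0,0,0,0,0,0,0.5],
])

```text
clock: 7.85
eef_pos: [507.1, -33.8, 8.2]
tcp_rot: [-1.788, 1.571, 3.038]
contact_force: [-0.3, 0.0, -0.6]
opening: 0.681
```

Call:
jog_arm([
  [0,0,0,0.1,0,0,0.5],
  [0,0,0,0,0,0,0.5],
  [0,0,0,0,0,0,0.5],
])

```text
clock: 8.15
eef_pos: [507.3, -33.8, 7.5]
tcp_rot: [1.407, 1.57, -0.05]
contact_force: [0.2, -0.8, 2.6]
opening: 0.679
```

Contact is about 2.6 N, so the cuff is on the floor. I'll open slowly.

Call:
jog_arm([
  [0,0,0,0,0,0,0.7],
  [0,0,0,0,0,0,0.75],
  [0,0,0,0,0,0,0.8],
  [0,0,0,0,0,0,0.9],
  [0,0,0,0,0,0,0.95],
  [0,0,0,0,0,0,0.95],
  [0,0,0,0,0,0,0.95],
  [0,0,0,-0.5,0,0,0.95],
  [0,0,0,-1,0,0,0.95],
  [0,0,0,-2,0,0,0.95],
  [0,0,0,-2,0,0,0.95],
  [0,0,0,-3,0,0,0.95],
  [0,0,0,-3,0,0,0.95],
  [0,0,0,-1,0,0,0.95],
  [0,0,0,0,0,0,0.95],
])

```text
clock: 9.65
eef_pos: [508.3, -33.9, 134.2]
tcp_rot: [1.386, 1.567, -0.072]
contact_force: [-1.2, -0.8, -0.0]
opening: 0.95
```

Run:
```python
from h import *
s=r.sense();p,d=r.grab_frame("wrist");cv2.imwrite("pics/w6.png",p[:,:,::-1]);np.save("pics/w6.npy",d);np.save("pics/w6s.npy",s,allow_pickle=True);print(s['eef_pos'])
```

```text
[508.31652719 -33.89815927 134.22530752]
```

View pics/w6.png

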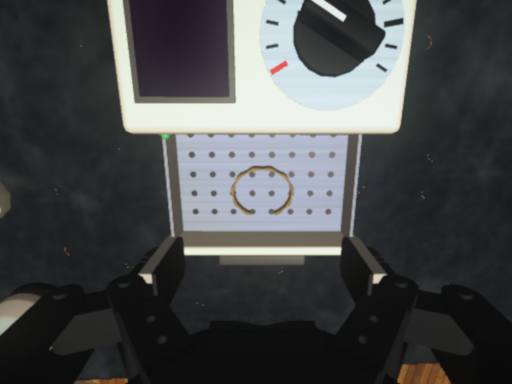

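The cuff lies flat in the tray at about (262,190), and the drawer is unmoved. Next I'll shut the fingers and go in front of the pull lip.

Run:
```python
from h import *
to([414,-45,36],-83.4)
```

```text
cur [507.4 -33.8 132.8] rot(deg) [-0.1   0.01 -0.09] shift now-axes cm [ 9.67 -9.42  0.05] after-turn axes cm [ 9.68 -9.4   0.04]
```

Call:
jog_arm([
  [0,0,0,0,-1.5,0,0.6],
  [0,0,0,0,-3,0,0.3],
  [0,0,0,0,-3,0,0],
  [0,0,0,0,-1.9,0,0],
  [0,0,0,1.5,0,0,0],
  [0,0,0,3,0,0,0],
  [0,0,0,3,0,0,0],
  [0,0,0,1.7,0,0,0],
  [0,0,0,0.5,0,0,0],
  [0,0,0,0,0,0,0],
  [0,0,0,0,0,0,0],
])

```text
clock: 10.8
eef_pos: [413.8, -44.4, 35.5]
tcp_rot: [-1.787, 1.571, 3.039]
contact_force: [1.2, 0.3, -0.1]
opening: -0.0
```

Run:
```python
from h import *
to([437,-42.5,36],-83.4)
p,d=r.grab_frame("side");cv2.imwrite("pics/s7.png",cv2.resize(p[100:260,170:370,::-1],None,fx=3.5,fy=3.5,interpolation=cv2.INTER_CUBIC))
```

```text
cur [413.8 -44.4  35.5] rot(deg) [-0.1  -0.    0.01] shift now-axes cm [-0.05  2.33  0.07] after-turn axes cm [-0.05  2.32  0.07]
```

View pics/s7.png

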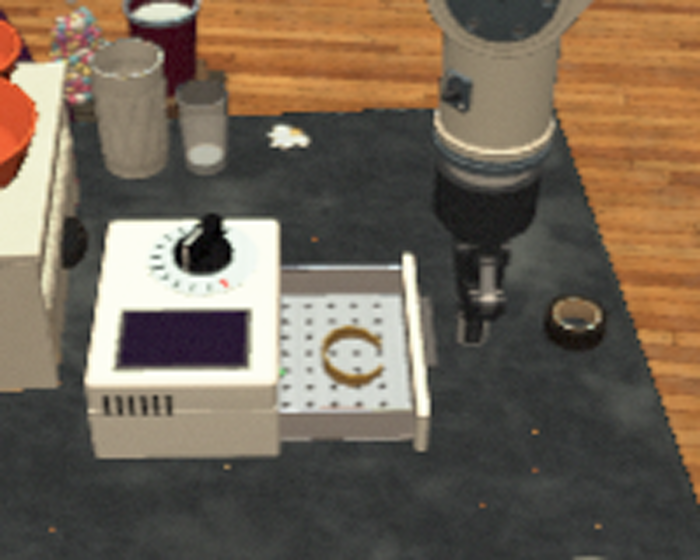

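Call:
jog_arm([
  [0,0,0,0,1,0,0],
  [0,0,0,0,0.7,0,0],
  [0,0,0,0,0.3,0,0],
  [0,0,0,0,0.2,0,0],
  [0,0,0,0,0.2,0,0],
  [0,0,0,0,0.3,0,0],
  [0,0,0,0,0.4,0,0],
  [0,0,0,0,0.5,0,0],
  [0,0,0,0,0.5,0,0],
  [0,0,0,0,0.5,0,0],
  [0,0,0,0,0.5,0,0],
  [0,0,0,0,0.5,0,0],
  [0,0,0,0,0.5,0,0],
  [0,0,0,0,0.5,0,0],
  [0,0,0,0,0.5,0,0],
  [0,0,0,0,0.5,0,0],
  [0,0,0,0,0.4,0,0],
  [0,0,0,0,0.3,0,0],
  [0,0,0,0,0.2,0,0],
  [0,0,0,0,0,0,0],
])

```text
clock: 12.85
eef_pos: [498.8, -34.9, 35.4]
tcp_rot: [1.343, 1.57, -0.114]
contact_force: [0.2, 0.8, 0.1]
opening: 0.001
```

Run:
```python
from h import *
to([541,-30.5,36],-83.4)
p,d=r.grab_frame("side");cv2.imwrite("pics/s8.png",cv2.resize(p[100:260,170:370,::-1],None,fx=3.5,fy=3.5,interpolation=cv2.INTER_CUBIC))
```

```text
cur [498.8 -34.9  35.4] rot(deg) [-0.09  0.01 -0.05] shift now-axes cm [-0.06  4.24  0.04] after-turn axes cm [-0.06  4.24  0.05]
```

View pics/s8.png

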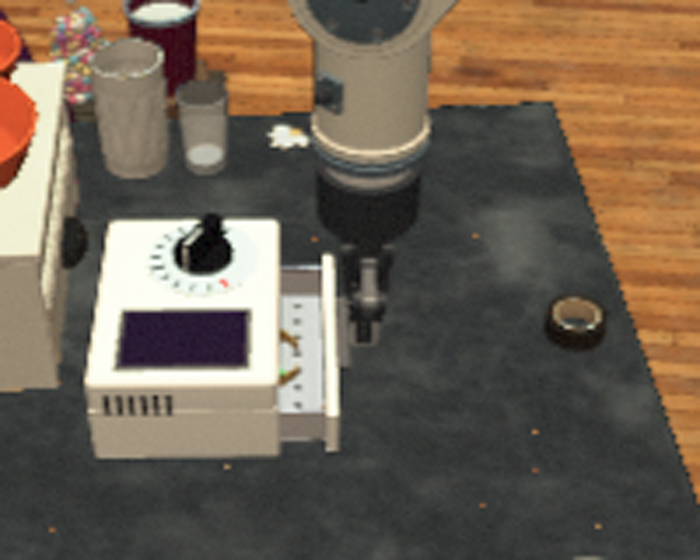

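Call:
jog_arm([
  [0,0,0,0,0.3,0,0],
  [0,0,0,0,0.5,0,0],
  [0,0,0,0,0.5,0,0],
  [0,0,0,0,0.5,0,0],
  [0,0,0,0,0.5,0,0],
  [0,0,0,0,0.5,0,0],
  [0,0,0,0,0.4,0,0],
  [0,0,0,0,0.3,0,0],
  [0,0,0,0,0.2,0,0],
  [0,0,0,0,0.1,0,0],
  [0,0,0,0,0,0,0],
])

```text
clock: 14.0
eef_pos: [533.4, -30.6, 34.9]
tcp_rot: [-1.664, 1.565, -3.122]
contact_force: [-9.6, -3.1, 7.3]
opening: -0.002
```

Call:
jog_arm([
  [0,0,0,0,0.1,0,0],
  [0,0,0,0,0,0,0],
])

```text
clock: 14.2
eef_pos: [533.4, -30.6, 34.8]
tcp_rot: [-1.667, 1.564, -3.124]
contact_force: [-12.8, -4.0, 9.9]
opening: -0.002
```

Run:
```python
from h import *
to([541,-30.5,36],-83.4)
p,d=r.grab_frame("side");cv2.imwrite("pics/s9.png",cv2.resize(p[130:240,190:310,::-1],None,fx=5.4,fy=5.4,interpolation=cv2.INTER_CUBIC))
print(r.sense()['contact_force'])
```

```text
cur [533.4 -30.6  34.8] rot(deg) [-0.09 -0.04  0.41] shift now-axes cm [-0.12  0.76  0.08] after-turn axes cm [-0.12  0.76  0.08]
[-11.13059949  -2.99233258   9.52799691]
```

View pics/s9.png

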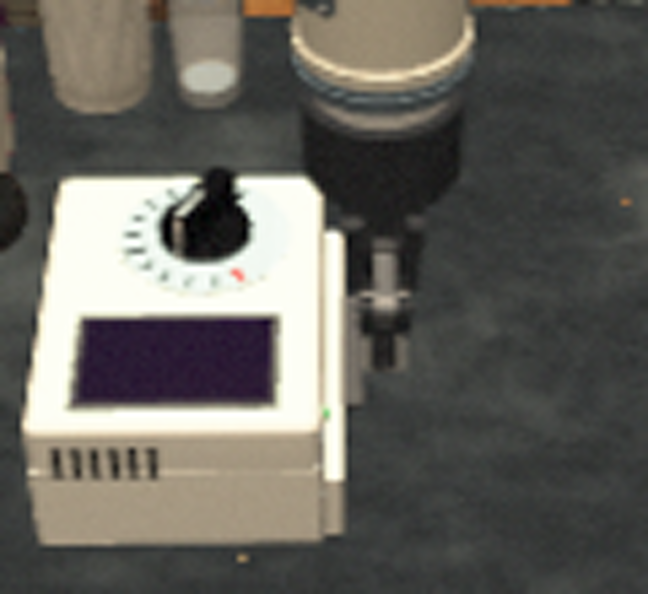

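Call:
jog_arm([
  [0,0,0,0,-0.5,0,0],
  [0,0,0,0,-2,0,0],
  [0,0,0,0,-2.5,0,0],
  [0,0,0,-3,0,0,0.3],
  [0,0,0,-4,0,0,0.6],
  [0,0,0,-4,0,0,0.8],
  [0,0,0,-4,0,0,0.8],
  [0,0,0,-2,2,0,0.8],
  [0,0,0,0,3,0.5,0.8],
  [0,0,0,0,3,0.5,0.8],
  [0,0,0,0,2,0.5,0.8],
  [0,0,0,0,0,0,0.8],
  [0,0,0,0,0,0,0.8],
])

```text
clock: 15.55
eef_pos: [588.1, -39.5, 204.9]
tcp_rot: [-2.071, 1.57, 2.755]
contact_force: [0.2, 0.2, -0.1]
opening: 0.803
```

Run:
```python
from h import *
s=r.sense();p,d=r.grab_frame("wrist");cv2.imwrite("pics/w10.png",p[:,:,::-1]);np.save("pics/w10.npy",d);np.save("pics/w10s.npy",s,allow_pickle=True);print(s['eef_pos'],s['contact_force'])
```

```text
[588.08279245 -39.49521826 204.89107954] [ 0.15083353  0.20547242 -0.10166728]
```

View pics/w10.png

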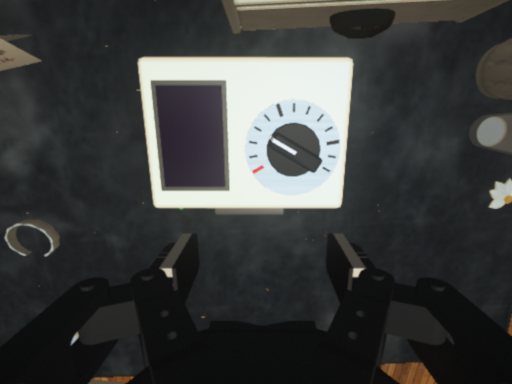

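The drawer is flush. The knob is at about (293,150) with its white line toward (275,141), and the red zero is at (258,170).

Run:
```python
from h import *
p=cv2.imread('pics/w10.png')
cv2.imwrite('pics/w10a.png',cv2.resize(p[90:220,230:360],None,fx=5,fy=5,interpolation=cv2.INTER_CUBIC))
cv2.imwrite('pics/w10b.png',cv2.resize(p[190:225,140:360],None,fx=3.5,fy=3.5,interpolation=cv2.INTER_CUBIC))
```

```text
(no output)
```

View pics/w10a.png

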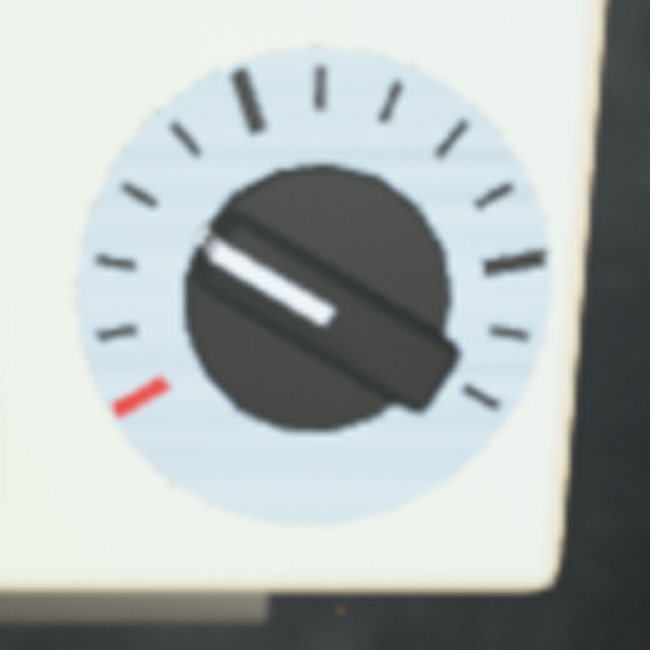

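View pics/w10b.png

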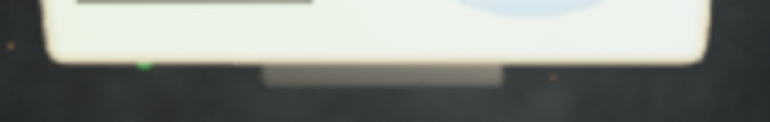

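Run:
```python
from h import *
s=np.load('pics/w10s.npy',allow_pickle=True).item();K,T=cam('wrist',s)
def c(x,y):return 230+(x+.5)/5-.5, 90+(y+.5)/5-.5
def w(x,y,z):return ray(K,T,*c(x,y),z)
a,b=w(207,240,115),w(330,317,115);print("line ang",np.degrees(np.arctan2(*(a-b)[[1,0]])), a,b)
cs=w(318,298,94);print("skirt c",cs)
r2=(w(460,352,115)+w(420,412,115))/2; print("bar far end",r2,"mid",(a+r2)/2,"len",np.hypot(*(a-r2)[:2]), "ang",np.degrees(np.arctan2(*(a-r2)[[1,0]])))
cd=w(313,285,85);print("disc c",cd)
for n,x,y in [("0",142,398),("1",117,333),("2",117,262),("3",140,195),("5",249,100),("6",320,88),("7",391,102),("10",515,263),("12",482,397)]:
    q=w(x,y,85);print(n,np.degrees(np.arctan2(q[1]-cd[1],q[0]-cd[0])).round(1))
print("lip",ray(K,T,249,214.5,43),"hous",ray(K,T,249,208,83))
```

```text
line ang 64.99086360343794 [638.35369104 -41.697778   115.        ] [628.21853678 -63.42364085 115.        ]
skirt c [628.80158641 -63.57250088  94.        ]
bar far end [619.50955209 -83.28519447 115.        ] mid [628.93162156 -62.49148623 115.        ] len 45.657581867176845 ang 65.62371328295342
disc c [630.09337889 -63.40722424  85.        ]
0 130.3
1 110.3
2 89.9
3 69.5
5 27.2
6 6.1
7 -15.3
10 -77.3
12 -116.3
lip [543.28871407 -29.91170345  43.        ] hous [565.01327507 -29.5881716   83.        ]
```

Call:
jog_arm([
  [-7.5,0,0,0,0,0,0.6],
  [-7.5,0,0,0,0,0,0.6],
  [-7.5,0,0,0,0,0,0.6],
  [-7.5,0,0,0,0,0,0.6],
  [-7.5,0,0,0,0,0,0.6],
  [-7.5,0,0,0,0,0,0.6],
  [-7.5,0,0,0,0,0,0.6],
  [-7.5,0,0,0,0,0,0.6],
  [0,0,0,0,0,0,0.6],
])

```text
clock: 16.5
eef_pos: [587.4, -39.5, 205.4]
tcp_rot: [-3.102, 1.571, 2.773]
contact_force: [0.9, 0.1, -0.7]
opening: 0.596
```

Run:
```python
from h import *
to([628.9,-62.9,97],-23.4)
```

```text
cur [587.4 -39.5 205.4] rot(deg) [ 0.01 -0.01  0.  ] shift now-axes cm [10.84 -0.5   4.74] after-turn axes cm [10.84 -0.49  4.74]
```

Call:
jog_arm([
  [0,0,0,0,-0.2,1.5,0.6],
  [0,0,0,0,-0.2,2,0.6],
  [0,0,0,1,-0.1,1.2,0.6],
  [0,0,0,2,0,0,0.6],
  [0,0,0,2,0,0,0.6],
  [0,0,0,1,0,0,0.6],
  [0,0,0,0,0,0,0.6],
  [0,0,0,0,0,0,0.6],
])

```text
clock: 17.3
eef_pos: [629.7, -63.0, 145.4]
tcp_rot: [3.14, 1.571, 2.729]
contact_force: [1.0, -0.3, 0.2]
opening: 0.6
```

Run:
```python
from h import *
to([628.9,-62.9,97],-23.4)
p,d=r.grab_frame("wrist");cv2.imwrite("pics/w11.png",p[:,:,::-1])
```

```text
cur [629.7 -63.  145.4] rot(deg) [-0.14 -0.   -0.  ] shift now-axes cm [ 4.84 -0.02 -0.08] after-turn axes cm [ 4.84 -0.02 -0.08]
```

View pics/w11.png

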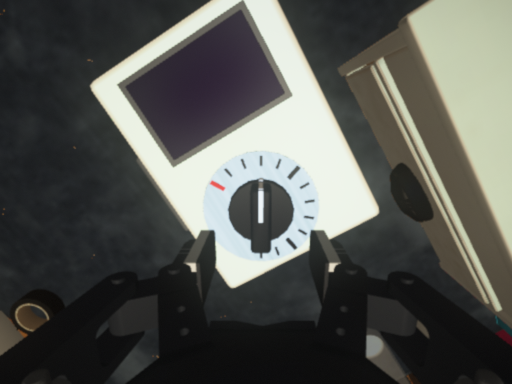

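Run:
```python
from h import *
D=np.load('pics/top0.npy');K,T=cam('top')
for x,y in [(365,82),(450,75),(520,60),(600,45),(370,115),(500,90),(600,70),(540,30)]:
    print(x,y,dep(K,T,130+x/3,90+y/3,D).round(0))
```

```text
365 82 [735.  11. 144.]
450 75 [757. -71.  92.]
520 60 [ 766. -136.  104.]
600 45 [ 778. -212.  108.]
370 115 [738.   7.  31.]
500 90 [ 752. -122.   60.]
600 70 [ 775. -224.   46.]
540 30 [ 779. -150.  147.]
```

Call:
jog_arm([
  [0,0,0,1.5,0,-0.1,0.6],
  [0,0,0,1.5,0,0,0.6],
  [0,0,0,1.2,0,0,0.6],
  [0,0,0,0.6,0,0,0.6],
  [0,0,0,0,0,0,0.6],
  [0,0,0,0,0,0,0.4],
  [0,0,0,0,0,0,0.25],
  [0,0,0,0,0,0,0.1],
  [0,0,0,0,0,0,0.1],
  [0,0,0,0,0,0,0.1],
  [0,0,0,0,0,0,0.1],
], force=40)

```text
clock: 18.45
eef_pos: [628.8, -62.5, 98.0]
tcp_rot: [0.42, 1.57, 0.01]
contact_force: [-1.7, 0.1, 6.1]
opening: 0.148
```

Run:
```python
from h import *
to([628.9,-62.9,97],-23.4); s=r.sense(); print(s['contact_force'],s['opening']*85,s['wrist_torque'])
p,d=r.grab_frame("wrist");cv2.imwrite("pics/w12.png",p[:,:,::-1])
```

```text
cur [628.8 -62.5  98. ] rot(deg) [-0.1   0.04 -0.02] shift now-axes cm [ 0.1  -0.03  0.02] after-turn axes cm [ 0.1  -0.03  0.02]
[-1.71999892  0.10531293  6.11484775] 12.615267667061532 [ 0.10129666  0.26917986 -0.04814587]
```

View pics/w12.png

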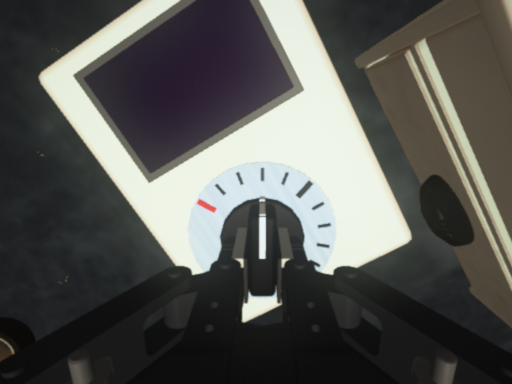

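Call:
jog_arm([
  [6,0,0,0,0,0,0.1],
  [7,0,0,0,0,0,0.1],
  [7,0,0,0,0,0,0.1],
  [7,0,0,0,0,0,0.1],
  [7,0,0,0,0,0,0.1],
  [7,0,0,0,0,0,0.1],
  [7,0,0,0,0,0,0.1],
  [7,0,0,0,0,0,0.1],
  [7,0,0,0,0,0,0.1],
  [7,0,0,0,0,0,0.1],
  [6,0,0,0,0,0,0.1],
  [5,0,0,0,0,0,0.1],
  [0,0,0,0,0,0,0.1],
  [0,0,0,0,0,0,0.1],
])

```text
clock: 19.9
eef_pos: [629.1, -63.2, 98.0]
tcp_rot: [1.223, 1.569, -0.582]
contact_force: [-1.2, -3.1, 5.9]
opening: 0.155
```

Run:
```python
from h import *
to([628.9,-62.9,97],-103.4); s=r.sense(); print(s['contact_force'],s['opening']*85,s['wrist_torque'])
p,d=r.grab_frame("wrist");cv2.imwrite("pics/w13.png",p[:,:,::-1])
```

```text
cur [629.1 -63.2  98. ] rot(deg) [-0.01  0.03 -0.09] shift now-axes cm [ 0.1  -0.03 -0.02] after-turn axes cm [ 0.1  -0.03 -0.02]
[-1.16249228 -3.11979436  5.87012649] 13.195932942969051 [-0.52437277  0.1868826  -0.00565565]
```

View pics/w13.png

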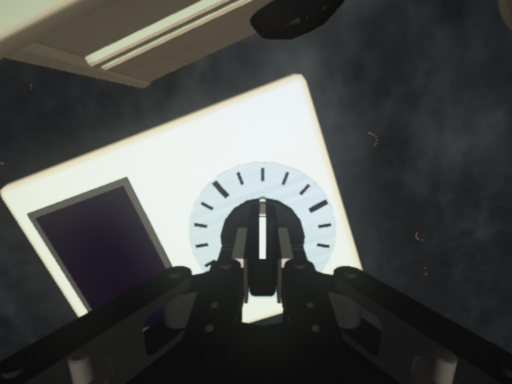

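The pointer lines up with the mark two past the large 5, with the large 10 three marks further on, so it is on seven. Now release, lift and check.

Call:
jog_arm([
  [0,0,0,0,0,0,0.2],
  [0,0,0,0,0,0,0.35],
  [0,0,0,0,0,0,0.6],
  [0,0,0,0,0,0,0.6],
  [0,0,0,0,0,0,0.6],
  [0,0,0,-1,0,0,0.6],
  [0,0,0,-2,0,0,0.6],
  [0,0,0,-3,0,0,0.6],
  [0,0,0,-3,0,0,0.6],
  [0,0,0,-2,-1,0,0.6],
  [0,0,0,0,-3,0,0.6],
  [0,0,0,0,-2,0,0.6],
  [0,0,0,0,0,0,0.6],
  [0,0,0,0,0,0,0.6],
])

```text
clock: 21.35
eef_pos: [570.7, -48.6, 208.2]
tcp_rot: [1.702, 1.569, -0.104]
contact_force: [0.6, 0.2, 1.1]
opening: 0.601
```

Run:
```python
from h import *
s=r.sense();p,d=r.grab_frame("wrist");cv2.imwrite("pics/w14.png",p[:,:,::-1]);np.save("pics/w14s.npy",s,allow_pickle=True);print(s['eef_pos'],s['contact_force'],s['qvel'].round(3))
p,d=r.grab_frame("side");cv2.imwrite("pics/s14.png",cv2.resize(p[100:330,170:370,::-1],None,fx=2.6,fy=2.6,interpolation=cv2.INTER_CUBIC))
```

```text
[570.71793023 -48.6009298  208.21328466] [0.60200942 0.22323231 1.11539157] [-0.003  0.019 -0.021  0.    -0.004  0.   ]
```

View pics/w14.png

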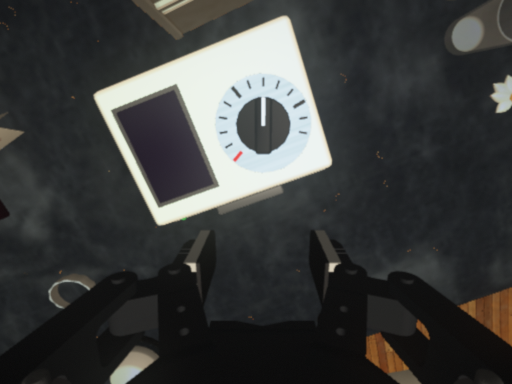

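View pics/s14.png

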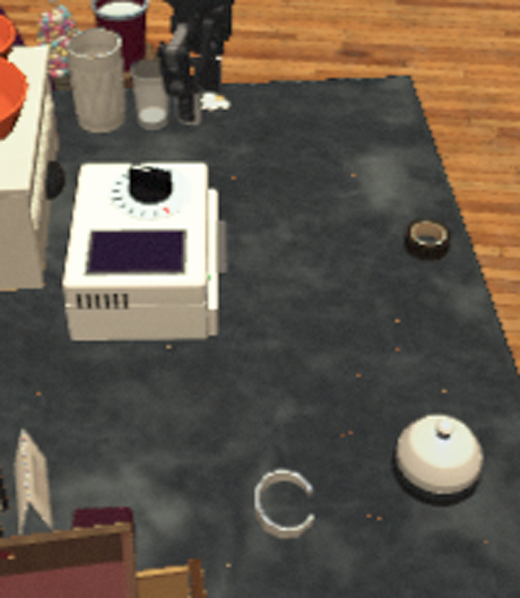

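Run:
```python
from h import *
s=np.load('pics/w14s.npy',allow_pickle=True).item();K,T=cam('wrist',s)
a,b=ray(K,T,263,97,115),ray(K,T,263.5,125,115);print("pointer",np.degrees(np.arctan2(*(a-b)[[1,0]])))
print("lip",ray(K,T,250,203,43).round(1))
print(r.sign_off())
```

```text
pointer -12.371545935890666
lip [544.6 -28.8  43. ]
the job is handed in; nothing more can be done
None
```

I laid the gold cuff flat in the drawer tray, pushed the drawer home and turned the timer knob from click 3 to click 7. The job was handed in at about 21 s on the robot's clock; sign-off gives no verdict.

- **Cuff:** I gripped it across its 60 mm width, lowered it until the floor pushed back with about 2.6 N, then released it. It was seen lying flat in the open tray. It was not seen again after the drawer shut, because the closed drawer hides it.
- **Drawer:** it stopped against about 12 N and did not move with a further 1 mm of push. The pictures show the front panel against the housing. I measured the pull lip at 543–545 mm, where I expect it for a shut drawer. I had no direct reading of the drawer joint.
- **Timer:** after release the pointer measures about -12° in the world frame. Seven minutes should be -13.4°, so it is well within the 0.1 rad (5.7°) allowed. In the picture it stands on the second mark past the large 5.
- **Other items:** the silver cuff, brooch and glass look unmoved in the last pictures. The ring box is only partly in view there, but the arm never went near it. The gripper ended open and clear of everything.

No check failed or disagreed.

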